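Unload the bearing-block bonding fixture

ROBOT

A 6-joint arm with a two-finger parallel gripper is mounted at the origin on the work surface. World frame = base frame: x ahead of the robot, y to its left, z up, the work surface at z = 0. Lengths are in mm, angles in rad, forces in N, time in s.
With the tool pointing down it reaches from about 300 to 775 mm from the base axis. Payload 14.6 kg.
Tool frame: the origin (TCP) lies at the very end of the fingers, on their centre line; the grasp point (between the pads) lies 19 mm behind it; z points along the fingers, y is the line along which they close (so a half turn about z gives the same grasp; the last joint's range is limited). The gripper opens to 94 mm and grips with 3 to 60 N. Pads are 16 mm wide; open, the fingers measure 119 mm over their backs; the gripper's body (75 mm by 177 mm) begins 78 mm behind the grasp point.
Start: joints at [1.183, 0.3, 1.521, -0, 1.321, -0.067], TCP at [173.426, 521.931, 168.346] pointing down, gripper open.
Joint ranges: [-3.03, 3.03], [-0.79, 2.21], [0.23, 2.52], [-1.04, 4.18], [0, 3.07], [-2.55, 2.55]. Speed limits (rad/s): [2.22, 2.22, 2.57, 3.14, 3.14, 3.14].

INTERFACE

Orientations are given as [roll, pitch, yaw] about the fixed x, y, z axes, in that order (R = Rz(yaw) Ry(pitch) Rx(roll)).
In Python, from cell import manip, optics gives the robot as it stands.
- The arm moves only by the shell command python3 -m crank 'ROWS' [FORCE]. ROWS is JSON, a list of rows, each a list of 7 numbers: the opening in per cent of the stroke, from 0 (shut) to 100 (fully open), then the shift along the tool's x, y, z in mm, then the turn, a rotation vector about the tool's x, y, z in rad. A call has 1 to 10 rows; each row is the pose to reach, as a shift and turn from the pose commanded when the call began, along the tool's axes at that moment; what a row does not reach only later rows make up. A row lasts 1/10 s, in which the tool goes at most 50 mm and 8.59 degrees, less where a joint would pass 70% of its speed; a pose out of reach is approached as far as the arm can. A call with a gripper value outside its range is refused whole. The fingers move at their own pace and stop on an object; FORCE is the grip in N (left out, the last holds). Time passes only in rows, so rows that repeat a pose let the fingers close. It gives the time, the measured TCP pose, the force, the opening and the grip force at its end, in the units of the state.
- manip.read_state(): the state, without advancing time (a new reading comes with each control period).
- optics.camera(name): name is "side" or "top" or "wrist"; returns (picture, depth): 384x512x3 uint8, red, green, blue; 384x512 float32, mm along the optical axis (not along the pixel's ray), 0 where there is no reading.
- optics.calibration(name): a dict with "camera_matrix" (3x3 intrinsics, pixels), "k1" (the pictures are not rectified: a ray, as slopes to the right and down, at radius r is drawn at 1 + k1 r^2 times it, then the intrinsics apply), "R" (3x3) and "t" (3): a world point X has camera coordinates R X + t. Camera axes: x right, y down, z forward; pixel columns grow to the right and rows downward; lengths in mm; the calibration is good to about 2 mm. A picture is of the moment at which its call begins: read the wrist's pose just before it. calibration takes no time and is no camera call; for the wrist camera it gives the pose at the moment of the call.
- manip.sign_off(): hands the job in; it is judged then, once.
The state is a dict: "clock": time; "joints": joint angles; "qd": joint speeds; "effort": joint torques, N m; "eef_pos": TCP position; "eef_rot": TCP orientation; "wrist_force": force on the tool from outside, world axes, zero at the start; "moment": the same for the moment, N m; "finger_gap": finger opening in mm; "finger_force": force on a finger pad.
Only numpy, scipy, OpenCV 4.12 (cv2) and the standard library are available. Lean on these libraries where they do the work, as an engineer would, in place of code of your own. Each camera call takes 0.05 s, during which the arm holds its last target. There are 200 camera calls.

TASK

The bearing blocks in the bonding fixture have cured, and one may already be without its alignment shaft: draw every remaining shaft straight out of its block, leaving the block down in its nest while you pull, and lay the shafts in the steel shaft tray. Stack all three blocks flat and squarely one on another, edges flush, on the white carrier board so that none overhangs the board. When all are stacked, slide the loaded board along the bench, without lifting it, until it lies wholly inside the yellow tape outline with the pile still square, and leave the tools and the bottle alone.

Things in the scene. Friction and masses are not known exactly. Their poses are not given: they have to be found in the camera images.
- fixture: bonding fixture fixed to the bench: base plate 120 (x) x 290 (y) x 12 mm, three nests along y at -105, 0, 105 mm. A nest holds a block 50 mm up on a 36 mm wide riser, with bars under the block ends and 8 mm high lugs round its corners (1.5 mm play); the middle 64 mm of its long sides is free for fingers. Origin: underside centre; x: from shaft grip into block, z up.
- shaft_tray: shallow square steel tray fixed to the bench, 180 x 180 mm outside, 170 x 170 mm inside, 32 mm high, floor 5 mm thick with a flat black liner. Origin: underside centre; x and y parallel to its walls.
- carrier: loose white plastic carrier board, flat slab 150 (x) x 110 (y) x 14 mm, 0.25 kg, lying on the bench. Origin: underside centre, z up.
- outline: yellow tape outline stuck flat on the bench, the hand-over place: inside 200 (x) x 160 (y) mm, tape 25 mm wide and without thickness. Origin: its centre on the bench.
- corner_a (a point): bottom corner of the carrier board at its +x +y end.
- corner_b (a point): bottom corner of the carrier board at its +x -y end.
- corner_c (a point): bottom corner of the carrier board at its -x -y end.
- corner_d (a point): bottom corner of the carrier board at its -x +y end.
- block1: aluminium linear-bearing block, 84 (x) x 58 (y) x 24 (z) mm, 0.2 to 0.4 kg, plain 13 mm bore right through along x, axis 12 mm above its underside. At the start flat in nest 1 (numbered towards the fixture's +y), parallel to the fixture, with shaft 1 in its bore, or an empty bore if that shaft is absent. Origin: underside centre, z up.
- shaft1: alignment shaft, 0.125 kg: square black grip 28 (x) x 20 x 20 mm with a 12 mm steel shaft 106 mm long out of its +x end. Origin: centre of the grip; x from grip to tip. At the start the grip centre is about 70 mm before the block centre, 61.5 mm above the bench, and the tip stands out at the back; 92 mm of travel along its -x frees it. Slip fit, 1 mm play, no catch.
- tip1 (a point): far end of shaft 1, on its axis, 120 mm from the grip centre.
- block2: aluminium linear-bearing block, 84 (x) x 58 (y) x 24 (z) mm, 0.2 to 0.4 kg, plain 13 mm bore right through along x, axis 12 mm above its underside. At the start flat in nest 2 (numbered towards the fixture's +y), parallel to the fixture, with shaft 2 in its bore, or an empty bore if that shaft is absent. Origin: underside centre, z up.
- shaft2: alignment shaft, 0.125 kg: square black grip 28 (x) x 20 x 20 mm with a 12 mm steel shaft 106 mm long out of its +x end. Origin: centre of the grip; x from grip to tip. At the start the grip centre is about 70 mm before the block centre, 61.5 mm above the bench, and the tip stands out at the back; 92 mm of travel along its -x frees it. Slip fit, 1 mm play, no catch.
- tip2 (a point): far end of shaft 2, on its axis, 120 mm from the grip centre.
- block3: aluminium linear-bearing block, 84 (x) x 58 (y) x 24 (z) mm, 0.2 to 0.4 kg, plain 13 mm bore right through along x, axis 12 mm above its underside. At the start flat in nest 3 (numbered towards the fixture's +y), parallel to the fixture, with shaft 3 in its bore, or an empty bore if that shaft is absent. Origin: underside centre, z up.
- shaft3: alignment shaft, 0.125 kg: square black grip 28 (x) x 20 x 20 mm with a 12 mm steel shaft 106 mm long out of its +x end. Origin: centre of the grip; x from grip to tip. At the start the grip centre is about 70 mm before the block centre, 61.5 mm above the bench, and the tip stands out at the back; 92 mm of travel along its -x frees it. Slip fit, 1 mm play, no catch.
- tip3 (a point): far end of shaft 3, on its axis, 120 mm from the grip centre.
- adhesive: bystander: small white adhesive bottle, 44 mm across, 110 mm tall, standing beyond the work. Leave alone. Origin: underside centre.
- screwdriver: bystander: screwdriver lying near the robot. Leave alone.
- wrench: bystander: spanner lying beyond the fixture. Leave alone.

How it is judged:
By the outcome, as a careful person would: the job done as asked, in the order asked, and still so for the second after the job is handed in, with the robot touching nothing.
Of shaft1, shaft2, shaft3 only 2 to 3 are there at a start; the rules pass over those that are not, and their reading is None.
At some moment in a run one of carrier may be knocked a few centimetres aside while the robot is not near it.
Once in a run the grip may slacken for a moment while it holds something.
It also fails if it takes over 210 s, if anything falls off the work surface, if the arm or the gripper's body presses on something with over 40 N, if the wrist force passes 120 N, or if a joint passes its speed limit or range.

## Working session

There is one attempt and no reset: what is moved stays moved. The work goes in short steps, Python scripts to look and compute and a shell command to move; the robot and the scene stay as the last step left them, time stands still between calls to the robot, and variables do not carry over. Pictures are saved under pics/ and viewed, at most 17 in all, crops included, and the job is handed in when it is done.

```bash
ls; mkdir -p pics
python3 - <<'E'
from cell import manip, optics
import cv2,numpy as np
print(manip.read_state())
for n in ["top","side"]:
    p,d=optics.camera(n); c=optics.calibration(n); print(n,c)
    cv2.imwrite(f"pics/{n}0.png",p[:,:,::-1]); np.savez(f"pics/{n}0.npz",p=p,d=d)
E
```

```text
pics
{'clock': 0.0, 'joints': array([ 1.18342293e+00,  3.00469892e-01,  1.52157140e+00, -4.53278613e-06,
        1.32069943e+00, -6.66410508e-02]), 'qd': array([-0.00093309,  0.00057532,  0.00256072,  0.00023532,  0.00122862,
        0.00053044]), 'effort': array([ 8.45510949e-04, -5.31803906e+01, -3.52753866e+01,  7.08937598e-02,
        2.42470315e-02, -5.97136454e-05]), 'eef_pos': array([173.30524585, 521.66437264, 167.79111474]), 'eef_rot': array([-3.14044685e+00, -7.20707359e-05,  2.82086140e+00]), 'wrist_force': array([ 0.33319901, -0.15001933, -1.09154715]), 'moment': array([-0.01723072,  0.02484684,  0.00796815]), 'finger_force': 0.0, 'finger_gap': 93.77060034286606}
top {'camera_matrix': array([[386.90421377,   0.        , 256.50253126],
       [  0.        , 386.90421377, 195.29035269],
       [  0.        ,   0.        ,   1.        ]]), 'k1': 0.021998874109217508, 'R': array([[ 0.0439717 , -0.99901793, -0.00544589],
       [-0.97499354, -0.04172437, -0.21828119],
       [ 0.2178396 ,  0.0149079 , -0.97587072]]), 't': array([ 12.79977315, 537.85006062, 807.50374135])}
side {'camera_matrix': array([[481.70346771,   0.        , 258.51169499],
       [  0.        , 481.70346771, 192.73103945],
       [  0.        ,   0.        ,   1.        ]]), 'k1': -0.08594148538539925, 'R': array([[ 0.79686194, -0.60405723,  0.01122078],
       [-0.32723979, -0.44715241, -0.8324475 ],
       [ 0.50786333,  0.65967384, -0.5539903 ]]), 't': array([-439.56258267,  229.34631405,  820.62036732])}
```

View pics/top0.png

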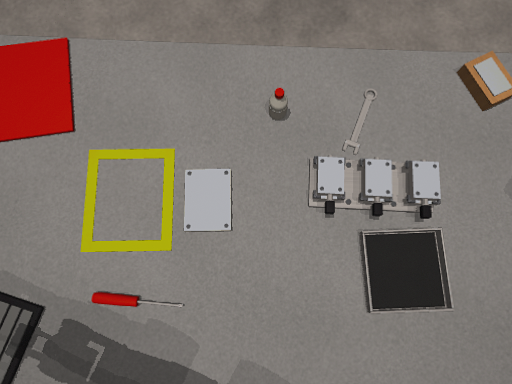

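View pics/side0.png

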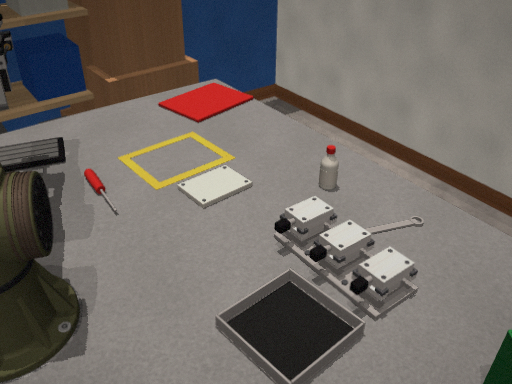

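Top view: all three black grips show, at (330,207), (377,209) and (425,211), so all three shafts are there. The carrier is at (208,200), the outline at (130,200), the tray at (405,270). The side view agrees with this. Next I'll measure them.

```bash
cat > h.py <<'E'
from cell import manip, optics
import cv2,numpy as np
from scipy.spatial.transform import Rotation as Ro
def cast(c,px,z):
    K=c["camera_matrix"];k=c["k1"]
    n=cv2.undistortPoints(np.float64(px).reshape(-1,1,2),K,np.array([k,0,0,0,0.]))[:,0]
    d=np.c_[n,np.ones(len(n))]@c["R"]; o=-c["R"].T@c["t"]
    return o+d*((z-o[2])/d[:,2])[:,None]
def proj(c,X):
    X=np.atleast_2d(X)@c["R"].T+c["t"]; n=X[:,:2]/X[:,2:]; r=(n**2).sum(1,keepdims=True)
    n=n*(1+c["k1"]*r); K=c["camera_matrix"]; return n*[K[0,0],K[1,1]]+K[:2,2]
def wrect(c,mask,z,hull=True):
    "largest blob's outline cast to plane z -> rect (centre, size, angle of long side in deg)"
    cs,_=cv2.findContours(mask.astype(np.uint8),cv2.RETR_EXTERNAL,cv2.CHAIN_APPROX_NONE)
    out=[]
    for k in cs:
        if cv2.contourArea(k)<150: continue
        P=cast(c,k[:,0,:],z)[:,:2].astype(np.float32)
        (x,y),(w,h),a=cv2.minAreaRect(P)
        if w<h: w,h,a=h,w,a+90
        a=(a+90)%180-90
        out.append((round(x,1),round(y,1),round(w,1),round(h,1),round(a,2),k[:,0].mean(0).round()))
    return out
def tool(target,yaw,st=None):
    "shift in tool axes from current pose to world target (tool down), turn about tool z in rad"
    st=st or manip.read_state(); R=Ro.from_euler("xyz",st["eef_rot"]).as_matrix()
    sh=R.T@(np.array(target)-st["eef_pos"]); G=Ro.from_euler("xyz",[np.pi,0,yaw]).as_matrix()
    rv=Ro.from_matrix(R.T@G).as_rotvec()
    return sh.round(1),rv.round(3)
E
python3 - <<'E'
from h import *
f=np.load("pics/top0.npz");p=f["p"].astype(int);d=f["d"];c=optics.calibration("top")
hsv=cv2.cvtColor(f["p"],cv2.COLOR_RGB2HSV)
br=(p.min(2)>170)
print("bright median",[p[y,x] for y,x in [(200,208),(175,331),(270,405),(198,377)]], "d", d[175,331],d[200,208],d[265,405])
print("blocks z74");[print(r) for r in wrect(c,br,74)]
print("carrier z14");[print(r) for r in wrect(c,br,14)]
ye=(hsv[...,0]>20)&(hsv[...,0]<40)&(hsv[...,1]>150)
print("outline");[print(r) for r in wrect(c,ye,0)]
g=(p.max(2)<45); g[:150]=0;g[:,:280]=0
print("grips z71");[print(r) for r in wrect(c,g,71.5)]
print("tray liner z5");[print(r) for r in wrect(c,g,5)]
E
```

```text
bright median [array([174, 175, 180]), array([174, 175, 180]), array([37, 35, 35]), array([158, 151, 145])] d 862.7955 911.13727 885.53046
blocks z74
(521.2, 143.8, 136.2, 100.2, 3.61, array([206., 198.]))
(586.3, -336.8, 80.1, 55.5, -0.29, array([425., 179.]))
(586.7, -232.2, 80.3, 54.9, -0.67, array([378., 175.]))
(587.9, -126.4, 81.8, 55.6, -0.25, array([331., 175.]))
carrier z14
(533.7, 152.5, 146.0, 107.4, 3.61, array([206., 198.]))
(603.5, -362.8, 85.9, 59.5, -0.29, array([425., 179.]))
(603.9, -250.6, 86.1, 58.9, -0.67, array([378., 175.]))
(605.2, -137.2, 87.7, 59.6, -0.25, array([331., 175.]))
outline
(529.4, 342.2, 250.0, 210.4, 3.35, array([129., 200.]))
grips z71
(387.4, -280.8, 152.1, 147.2, 4.76, array([404., 271.]))
tray liner z5
(390.5, -305.1, 164.2, 159.0, 4.76, array([404., 271.]))
```

```bash
python3 -c "
from h import *
print(tool([400,130,240],1.41))"
```

```text
(array([-338.6, -300.3,  -71.9]), array([-1.000e-03,  1.000e-03,  1.411e+00]))
```

```bash
A='[50,-339,-300,-72,0,0,1.411]'; python3 -m crank '[[50,-339,-300,-72,0,0,1.411],[50,-339,-300,-72,0,0,1.411],[50,-339,-300,-72,0,0,1.411],[50,-339,-300,-72,0,0,1.411],[50,-339,-300,-72,0,0,1.411],[50,-339,-300,-72,0,0,1.411],[50,-339,-300,-72,0,0,1.411],[50,-339,-300,-72,0,0,1.411],[50,-339,-300,-72,0,0,1.411],[50,-339,-300,-72,0,0,1.411]]' 40; python3 -c "
from h import *
print(tool([440,-335,200],-0.006))"
```

```text
clock: 1.1
eef_pos: [402.2, 126.8, 240.9]
eef_rot: [3.141, 0.0, 1.4]
wrist_force: [-0.1, 1.3, -0.4]
finger_gap: 47.0
finger_force: 0.0
(array([-448.6,  115.8,   41.1]), array([ 1.000e-03, -0.000e+00,  1.406e+00]))
```

```bash
python3 -m crank '[[50,-449,116,41,0,0,1.406],[50,-449,116,41,0,0,1.406],[50,-449,116,41,0,0,1.406],[50,-449,116,41,0,0,1.406],[50,-449,116,41,0,0,1.406],[50,-449,116,41,0,0,1.406],[50,-449,116,41,0,0,1.406],[50,-449,116,41,0,0,1.406],[50,-449,116,41,0,0,1.406],[50,-449,116,41,0,0,1.406]]'; python3 -m crank '[[50,0,0,0,0,0,0]]';python3 - <<'E'
from h import *
c=optics.calibration("wrist");p,d=optics.camera("wrist")
cv2.imwrite("pics/w0.png",p[:,:,::-1]);np.savez("pics/w0.npz",p=p,d=d)
print(c, manip.read_state()["eef_pos"])
for k in range(3): print(proj(c,[[517,-337+105*k,71.5],[587,-337+105*k,74]]).round())
print(tool([517,-337,120],-.006))
E
```

```text
clock: 2.1
eef_pos: [442.2, -335.0, 197.8]
eef_rot: [-3.141, 0.002, -0.005]
wrist_force: [0.9, 0.4, -0.1]
finger_gap: 47.2
finger_force: 0.0
clock: 2.2
eef_pos: [442.4, -333.0, 198.0]
eef_rot: [-3.14, 0.002, 0.0]
wrist_force: [0.6, 0.8, -0.1]
finger_gap: 46.9
finger_force: 0.0
{'camera_matrix': array([[272.10183339,   0.        , 256.07207657],
       [  0.        , 272.10183339, 189.92014339],
       [  0.        ,   0.        ,   1.        ]]), 'k1': -0.004820854792177615, 'R': array([[-6.74895082e-04, -9.99999129e-01, -1.13458854e-03],
       [-9.67863144e-01,  3.67883207e-04,  2.51477236e-01],
       [-2.51476599e-01,  1.26784718e-03, -9.67862548e-01]]), 't': array([-332.1079312 ,  394.14937319,  530.6768419 ])} [ 442.65844532 -331.6516651   198.54175555]
[[260. 117.]
 [260.  54.]]
[[174. 117.]
 [168.  54.]]
[[ 88. 118.]
 [ 77.  55.]]
(array([74.4,  5.7, 78.5]), array([-0.001,  0.001,  0.01 ]))
```

View pics/w0.png

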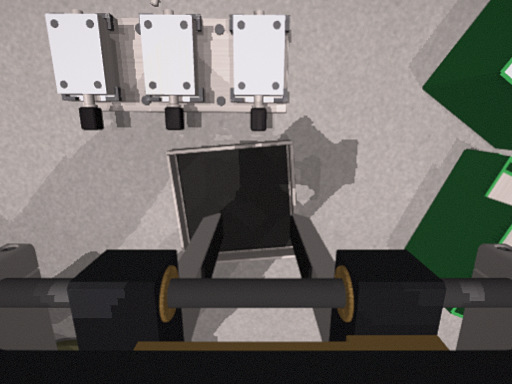

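The wrist view shows all three blocks and grips. Grip 1 is at (259,119), grip 2 at (174,118) and grip 3 at (91,118). The tray is at (238,200) with nothing in it.

Run:
```python
from h import *
st=manip.read_state();c=optics.calibration("wrist");p,d=optics.camera("wrist")
hsv=p.astype(int); print(st["eef_pos"],manip.read_state()["eef_pos"])
g=hsv.max(2)<40; g[140:]=0; g[:,300:]=0
import h
def rects(m,z):
    for k in cv2.findContours(m.astype(np.uint8),cv2.RETR_EXTERNAL,cv2.CHAIN_APPROX_NONE)[0]:
        if cv2.contourArea(k)<100: continue
        P=cast(c,k[:,0],z)[:,:2]; print(z,P.min(0).round(1),P.max(0).round(1),cv2.minAreaRect(P.astype(np.float32)))
rects(g,71.5); 
b=hsv.min(2)>165; b[140:]=0; rects(b,74)
```

```text
[ 442.65844532 -331.6516651   198.54175555] [ 442.90735414 -330.86248026  199.02869667]
71.5 [ 503.1 -243.5] [ 528.  -222.2] ((515.748046875, -232.52804565429688), (20.72808837890625, 25.51758575439453), 86.39872741699219)
71.5 [ 504.1 -144. ] [ 529.  -117.8] ((516.5587768554688, -130.8943328857422), (24.823999404907227, 26.198822021484375), 0.06157214939594269)
74 [ 525.5 -224.2] [ 534.7 -170.3] ((530.0895385742188, -197.25091552734375), (9.188139915466309, 53.98748016357422), 0.09166211634874344)
74 [ 490.8 -122.8] [540.3 -31.1] ((515.582763671875, -76.97459411621094), (49.44498825073242, 91.61795043945312), 0.08414295315742493)
74 [527.7 -95.4] [559.3 -69.5] ((543.6239624023438, -86.4172592163086), (25.968778610229492, 29.38804817199707), 70.87875366210938)
74 [ 570.  -510.8] [ 593.4 -495.3] ((581.8392944335938, -502.65924072265625), (25.62803077697754, 13.620904922485352), 36.92681884765625)
74 [ 596.5 -535.3] [ 628.1 -506.7] ((610.9493408203125, -523.6958618164062), (14.400973320007324, 40.36085510253906), 44.532527923583984)
74 [ 491.7 -564.3] [ 629.6 -346.3] ((560.7250366210938, -455.1792297363281), (137.79273986816406, 217.88497924804688), 0.20384077727794647)
74 [ 531.2 -155.4] [633.  -78.9] ((582.2146606445312, -116.92973327636719), (76.20570373535156, 101.89859771728516), 89.32914733886719)
74 [ 524.6 -364.9] [ 641.8 -175.7] ((583.1282348632812, -270.325439453125), (117.20501708984375, 189.20382690429688), 0.07612033188343048)
```

```bash
python3 -m crank '[[50,37,3,40,0,0,0.01],[50,73,6,79,0,0,0.01],[50,73,6,79,0,0,0.01],[50,73,6,79,0,0,0.01],[50,73,6,79,0,0,0.01]]'
python3 - <<'E'
from h import *
st=manip.read_state();c=optics.calibration("wrist");p,d=optics.camera("wrist")
print(st["eef_pos"],st["eef_rot"]); print(proj(c,[st["eef_pos"],[516,-337,71.5],[587,-337,74]]).round())
cv2.imwrite("pics/w1.png",p[:,:,::-1]);np.savez("pics/w1.npz",p=p,d=d)
E
```

```text
clock: 2.8
eef_pos: [516.2, -336.8, 122.2]
eef_rot: [3.14, -0.002, -0.005]
wrist_force: [-0.4, -0.1, 0.1]
finger_gap: 46.9
finger_force: 0.0
[ 516.1937103  -336.8455255   122.23239455] [ 3.14023573e+00 -1.70292136e-03 -4.74955548e-03]
[[257. 209.]
 [257. 193.]
 [256. 121.]]
```

View pics/w1.png

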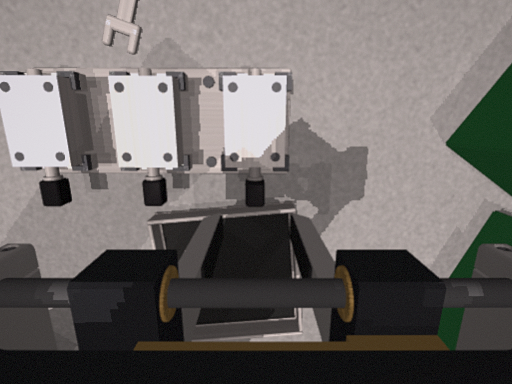

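Closer view: block 1 covers cols 223–287 and grip 1 is centred at (255.5,192). That puts it at y ≈ −336, as predicted. Descend and close gently.

```bash
python3 -m crank '[[50,0.5,-0.7,38,0,0,0],[50,0.5,-0.7,75,0,0,0],[50,0.5,-0.7,75,0,0,0],[50,0.5,-0.7,75,0,0,0],[10,0.5,-0.7,75,0,0,0],[10,0.5,-0.7,75,0,0,0],[10,0.5,-0.7,75,0,0,0],[10,0.5,-0.7,75,0,0,0],[10,0.5,-0.7,75,0,0,0],[10,0.5,-0.7,75,0,0,0]]' 8;  python3 -m crank '[[0,0,0,0,0,0,0],[0,0,0,0,0,0,0],[0,0,0,0,0,0,0]]' 40
```

```text
clock: 3.85
eef_pos: [516.6, -336.5, 45.4]
eef_rot: [-3.142, -0.0, -0.006]
wrist_force: [0.5, 0.0, 0.3]
finger_gap: 9.8
finger_force: 0.0
clock: 4.15
eef_pos: [516.6, -336.5, 45.3]
eef_rot: [3.142, 0.0, -0.006]
wrist_force: [-0.0, 0.2, -0.3]
finger_gap: 0.7
finger_force: 0.0
```

The fingers closed on nothing, so I'll look again.

Run:
```python
from h import *
p,d=optics.camera("wrist");c=optics.calibration("wrist")
q,_=optics.camera("side");t,_=optics.camera("top")
a=cv2.resize(p[100:300,130:400],None,fx=1.45,fy=1.45); b=cv2.resize(q[150:384,230:480],None,fx=1.6,fy=1.6)[:374]
H=290; out=np.zeros((600,800,3),np.uint8); out[:a.shape[0],:a.shape[1]]=a; out[:374,400:800]=b
e=cv2.resize(t[140:240,290:490],None,fx=2,fy=2);out[300:500,:400]=e
cv2.imwrite("pics/c2.png",out[:,:,::-1]); print(proj(c,[[516,-336,71.5],[587,-336,74],[516,-336,46]]))
cs=optics.calibration("side"); print(proj(cs,[[516,-336,64],[516,-336,45],[587,-336,74]]))
```

```text
[[256.00776142 220.53819598]
 [255.24565719 122.08558984]
 [256.01088431 209.56064232]]
[[360.07909871 283.96068003]
 [358.6322014  291.8149853 ]
 [387.98039552 262.99272634]]
```

View pics/c2.png

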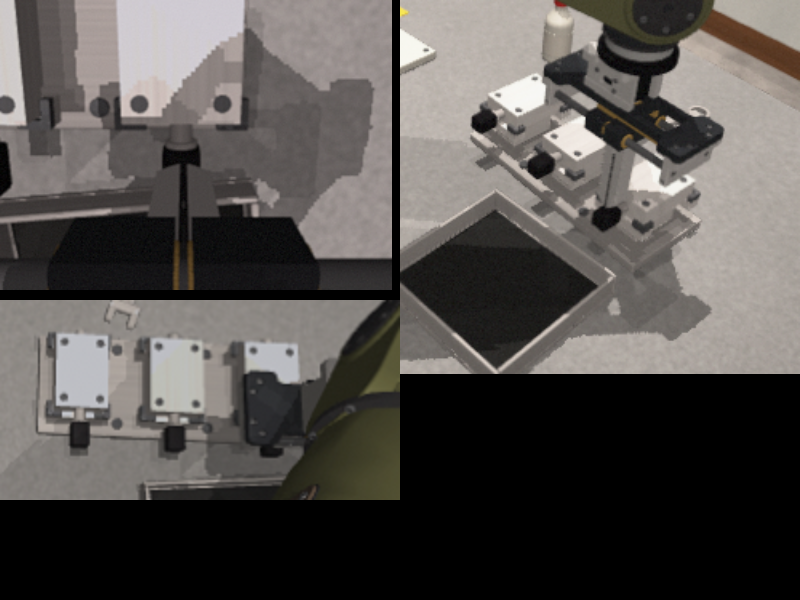

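Run:
```python
from h import *
c=optics.calibration("wrist");p,d=optics.camera("wrist");K=c["camera_matrix"]
for v in range(185,240,3):
    for u in (247,255,263):
        z=d[v,u]; X=c["R"].T@(np.array([(u-K[0,2])/K[0,0]*z,(v-K[1,2])/K[1,1]*z,z])-c["t"])
        print(v,u,X.round(0),p[v,u],end=" | ")
    print()
print(manip.read_state()["eef_pos"])
```

```text
185 247 [ 541. -329.   61.] [109 101  99] | 185 255 [ 542. -335.   67.] [109 100  98] | 185 263 [ 538. -342.   51.] [118 110 107] | 
188 247 [ 539. -329.   62.] [68 63 62] | 188 255 [ 540. -335.   68.] [90 85 84] | 188 263 [ 526. -343.   11.] [95 89 85] | 
191 247 [ 520. -327.   -1.] [67 63 60] | 191 255 [ 537. -335.   67.] [91 82 82] | 191 263 [ 520. -343.   -1.] [84 78 77] | 
194 247 [ 589. -337.  262.] [66 60 59] | 194 255 [ 535. -335.   67.] [90 83 82] | 194 263 [ 532. -342.   57.] [79 75 73] | 
197 247 [ 532. -329.   65.] [62 58 57] | 197 255 [ 533. -335.   67.] [91 86 83] | 197 263 [ 532. -341.   66.] [59 54 53] | 
200 247 [ 531. -329.   67.] [84 77 75] | 200 255 [ 531. -335.   70.] [88 80 80] | 200 263 [ 531. -341.   67.] [78 73 72] | 
203 247 [ 529. -329.   71.] [28 25 26] | 203 255 [ 529. -335.   70.] [66 61 61] | 203 263 [ 529. -341.   70.] [16 14 17] | 
206 247 [ 527. -329.   71.] [11 11 11] | 206 255 [ 527. -335.   70.] [6 5 9] | 206 263 [ 527. -341.   71.] [12  8 13] | 
209 247 [ 525. -329.   72.] [12 11  7] | 209 255 [ 525. -335.   72.] [3 5 9] | 209 263 [ 525. -341.   
[... 596 characters left out ...]
 224 263 [ 526. -340.  104.] [73 69 67] | 
227 247 [ 526. -331.  109.] [72 67 67] | 227 255 [ 525. -335.  106.] [11 14 11] | 227 263 [ 526. -340.  108.] [75 71 69] | 
230 247 [ 526. -331.  113.] [70 65 66] | 230 255 [ 525. -335.  110.] [11 11 12] | 230 263 [ 526. -340.  113.] [73 69 69] | 
233 247 [ 526. -331.  117.] [76 70 70] | 233 255 [ 525. -335.  115.] [2 1 3] | 233 263 [ 526. -340.  118.] [72 67 66] | 
236 247 [ 527. -331.  123.] [74 71 69] | 236 255 [ 525. -335.  118.] [2 5 5] | 236 263 [ 526. -340.  123.] [73 69 69] | 
239 247 [ 526. -331.  125.] [75 69 69] | 239 255 [ 525. -336.  123.] [22 21 23] | 239 263 [ 526. -340.  126.] [74 69 68] | 
[ 516.58259128 -336.48686329   45.35420239]
```

Run:
```python
from h import *
f=np.load("pics/w1.npz");p,d=f["p"],f["d"];c=optics.calibration("wrist");K=c["camera_matrix"]
o=np.array([516.6,-336.5,45.3])
# same wrist-to-camera geometry: express in current pose, then relative to TCP
for v in range(205,250,3):
    for u in (200,208,214,300,306,312):
        z=d[v,u]; X=c["R"].T@(np.array([(u-K[0,2])/K[0,0]*z,(v-K[1,2])/K[1,1]*z,z])-c["t"])
        print(v,u,(X-o).round(0),end="|")
    print()
```

```text
205 200 [ -35.   74. -122.]|205 208 [ -35.   63. -121.]|205 214 [ -35.   55. -122.]|205 300 [ -36.  -57. -122.]|205 306 [ -37.  -65. -124.]|205 312 [ -36.  -72. -122.]|
208 200 [ -39.   74. -122.]|208 208 [ -38.   63. -117.]|208 214 [ -38.   55. -117.]|208 300 [ -40.  -57. -122.]|208 306 [ -41.  -65. -123.]|208 312 [ -40.  -72. -122.]|
211 200 [ -39.   71. -109.]|211 208 [ -38.   61. -106.]|211 214 [ -38.   53. -105.]|211 300 [ 72.  -0. 216.]|211 306 [ -45.  -65. -122.]|211 312 [ -45.  -73. -123.]|
214 200 [-39.  69. -97.]|214 208 [-38.  59. -94.]|214 214 [10. 29. 40.]|214 300 [ -48.  -57. -120.]|214 306 [ -48.  -65. -122.]|214 312 [ -48.  -73. -122.]|
217 200 [ 72.  -0. 216.]|217 208 [10. 32. 46.]|217 214 [10. 28. 46.]|217 300 [  9. -29.  46.]|217 306 [  9. -33.  45.]|217 312 [ -53.  -73. -122.]|
220 200 [ -53.   74. -116.]|220 208 [ 9. 31. 51.]|220 214 [10. 27. 52.]|220 300 [  9. -28.  52.]|220 306 [  9. -32.  52.]|220 312 [ -57.  -73. -123.]|
223 200 [10. 35. 57.]|223 208 [10. 30. 58.]|223 214 [10. 27. 57.]|223 300 [ 10. -27.  58.]|223 306 [  9. -31.  56.]|223 312 [  9. -34.  57.]
[... 437 characters left out ...]
10. 32. 76.]|235 208 [10. 27. 75.]|235 214 [ 8. 25. 71.]|235 300 [  8. -25.  71.]|235 306 [  9. -28.  75.]|235 312 [  9. -31.  75.]|
238 200 [10. 31. 79.]|238 208 [10. 26. 80.]|238 214 [ 9. 24. 77.]|238 300 [  8. -24.  75.]|238 306 [  9. -27.  79.]|238 312 [  9. -30.  79.]|
241 200 [10. 30. 84.]|241 208 [10. 26. 83.]|241 214 [ 7. 24. 77.]|241 300 [  8. -24.  80.]|241 306 [ 10. -26.  84.]|241 312 [  9. -29.  83.]|
244 200 [10. 29. 87.]|244 208 [ 9. 25. 86.]|244 214 [ 5. 24. 77.]|244 300 [  7. -23.  82.]|244 306 [  9. -25.  87.]|244 312 [  9. -29.  86.]|
247 200 [10. 29. 90.]|247 208 [ 9. 25. 88.]|247 214 [ 4. 24. 79.]|247 300 [  5. -23.  82.]|247 306 [  9. -25.  90.]|247 312 [  9. -28.  90.]|
```

The depth data explains it: the fingertips are about 40 mm above the reported TCP (front faces end at TCP+40). The fingers therefore shut above the grip, which is undisturbed at (517,−335,61). I'll treat fingertip z as eef z + 40 from here on, and go 40 mm lower in steps, watching the force.

```bash
python3 -m crank '[[45,0,-1,0,0,0,0],[45,0,-1,0,0,0,0],[45,0,-1,0,0,0,0],[45,0,-1,0,0,0,0],[45,0,-1,0,0,0,0],[45,0,-1,15,0,0,0],[45,0,-1,25,0,0,0],[45,0,-1,25,0,0,0]]' 8; python3 -m crank '[[45,0,0,14,0,0,0],[45,0,0,14,0,0,0],[45,0,0,14,0,0,0],[10,0,0,14,0,0,0],[10,0,0,14,0,0,0],[10,0,0,14,0,0,0],[10,0,0,14,0,0,0],[10,0,0,14,0,0,0]]' 8
```

```text
clock: 5.15
eef_pos: [515.5, -334.7, 17.9]
eef_rot: [-3.139, 0.003, -0.006]
wrist_force: [-0.0, -0.1, -0.3]
finger_gap: 42.1
finger_force: 0.0
clock: 5.95
eef_pos: [516.7, -335.5, 6.6]
eef_rot: [3.141, -0.0, -0.006]
wrist_force: [-1.0, 0.1, 1.5]
finger_gap: 20.1
finger_force: 8.0
```

```bash
python3 -m crank '[[0,0,0,0,0,0,0],[0,0,0,0,0,0,0],[0,-8,0,0,0,0,0],[0,-20,0,0,0,0,0],[0,-35,0,0,0,0,0],[0,-50,0,0,0,0,0],[0,-50,0,0,0,0,0]]' 40; python3 -m crank '[[0,-12,0,0,0,0,0],[0,-27,0,0,0,0,0],[0,-42,0,0,0,0,0],[0,-54,0,0,0,0,0],[0,-54,0,0,0,0,0]]'
```

```text
clock: 6.65
eef_pos: [465.0, -335.2, 6.4]
eef_rot: [-3.141, 0.001, -0.007]
wrist_force: [-1.0, -0.0, 1.5]
finger_gap: 19.9
finger_force: 40.0
clock: 7.15
eef_pos: [411.4, -334.7, 6.2]
eef_rot: [-3.141, 0.001, -0.007]
wrist_force: [-0.4, 0.1, -1.7]
finger_gap: 19.8
finger_force: 4.0
```

```bash
python3 -m crank '[[0,0,0,0,0,0,0],[0,0,0,0,0,0,0],[0,0,0,0,0,0,0],[0,0,0,0,0,0,0]]' 40
python3 - <<'E'
from h import *
p,d=optics.camera("wrist");q,_=optics.camera("side")
out=np.hstack([p[:300:,100:400],cv2.resize(q[150:384,230:480],(320,300))])
cv2.imwrite("pics/c3.png",out[:,:,::-1])
E
```

```text
clock: 7.55
eef_pos: [413.0, -334.8, 6.3]
eef_rot: [3.141, -0.0, -0.006]
wrist_force: [0.6, -0.3, 0.2]
finger_gap: 19.2
finger_force: 40.0
```

View pics/c3.png

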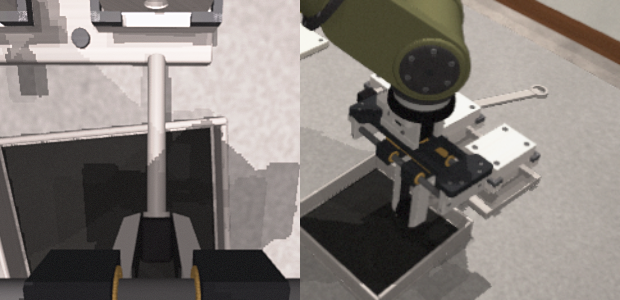

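The shaft is out of the block and still held; its tip is at crop (157,55), beside the fixture edge. I'll check how far it droops.

Run:
```python
from h import *
c=optics.calibration("wrist");p,d=optics.camera("wrist");K=c["camera_matrix"]
for v in range(50,245,12):
    u=256; z=d[v,u]; X=c["R"].T@(np.array([(u-K[0,2])/K[0,0]*z,(v-K[1,2])/K[1,1]*z,z])-c["t"])
    print(v,X.round(0))
print(tool([336,-350,60],-0.007))
```

```text
50 [ 532. -335.   12.]
62 [ 521. -335.   31.]
74 [ 513. -335.   35.]
86 [ 506. -335.   36.]
98 [ 498. -335.   38.]
110 [ 491. -335.   40.]
122 [ 483. -335.   44.]
134 [ 476. -335.   47.]
146 [ 469. -335.   49.]
158 [ 461. -335.   51.]
170 [ 454. -335.   54.]
182 [ 447. -335.   55.]
194 [ 440. -335.   58.]
206 [ 433. -334.   61.]
218 [ 427. -334.   66.]
230 [ 420. -334.   68.]
242 [ 413. -334.   71.]
(array([-76.7,  15.7, -53.7]), array([ 0.   , -0.   ,  0.001]))
```

```bash
python3 -m crank '[[0,0,0,-20,0,0,0],[0,0,0,-45,0,0,0],[0,-20,5,-45,0,0.1,0],[0,-40,10,-45,0,0.2,0],[0,-55,15,-45,0,0.31,0],[0,-55,15,-45,0,0.31,0],[0,-55,15,-45,0,0.31,0]]' 40
python3 - <<'E'
from h import *
c=optics.calibration("wrist");p,d=optics.camera("wrist");K=c["camera_matrix"]
for v in range(50,245,24):
    u=256; z=d[v,u]; X=c["R"].T@(np.array([(u-K[0,2])/K[0,0]*z,(v-K[1,2])/K[1,1]*z,z])-c["t"])
    print(v,X.round(0))
E
```

```text
clock: 8.4
eef_pos: [356.9, -349.9, 51.5]
eef_rot: [-3.141, -0.309, -0.008]
wrist_force: [0.6, -0.2, -1.0]
finger_gap: 20.2
finger_force: 40.0
50 [ 524. -351.   -0.]
74 [ 444. -350.  108.]
98 [ 429. -350.  107.]
122 [ 413. -350.  108.]
146 [ 397. -350.  108.]
170 [ 382. -350.  110.]
194 [ 367. -350.  108.]
218 [ 352. -349.  112.]
242 [ 337. -349.  113.]
```

```bash
python3 -m crank '[[0,-6,0,19,0,0,0],[0,-12,0,38,0,0,0],[0,-18,0,57,0,0,0],[0,-21.4,0,67,0,0,0],[0,-23.7,0,74.3,0,0,0],[0,-23.7,0,74.3,0,0,0],[0,-23.7,0,74.3,0,0,0]]' 40; python3 -m crank '[[36,0,0,0,0,0,0],[36,0,0,0,0,0,0],[36,0,0,0,0,0,0],[36,0,0,0,0,0,0]]'; python3 -m crank '[[36,0,0,-20,0,0,0],[36,0,0,-60,0,0,0],[36,0,0,-100,0,0,0],[36,0,0,-100,0,-0.15,0],[36,0,0,-100,0,-0.308,0],[36,0,0,-100,0,-0.308,0],[36,0,0,-100,0,-0.308,0]]'
python3 - <<'E'
from h import *
print(tool([517,-231.5,50],-0.007))
E
```

```text
clock: 9.15
eef_pos: [358.0, -349.7, -26.1]
eef_rot: [3.141, -0.31, -0.006]
wrist_force: [0.9, -0.7, -1.3]
finger_gap: 19.7
finger_force: 40.0
clock: 9.55
eef_pos: [357.6, -349.6, -26.4]
eef_rot: [3.141, -0.31, -0.006]
wrist_force: [1.0, 0.2, -0.3]
finger_gap: 33.7
finger_force: 0.0
clock: 10.25
eef_pos: [327.7, -348.7, 68.2]
eef_rot: [-3.141, -0.003, -0.004]
wrist_force: [-1.3, 0.1, 0.1]
finger_gap: 33.9
finger_force: 0.0
(array([ 188.8, -118. ,   18.9]), array([-0.001, -0.003,  0.003]))
```

```bash
python3 -m crank '[[45,45,-28,5,0,0,0],[45,90,-56,10,0,0,0],[45,135,-84,15,0,0,0],[45,170,-106,20,0,0,0],[45,190,-119,23,0,0,0],[45,190,-119,23,0,0,0],[45,190,-119,23,0,0,0]]' 8; python3 -m crank '[[45,0,0,0,0,0,0]]'
python3 - <<'E'
from h import *
c=optics.calibration("wrist");st=manip.read_state();p,d=optics.camera("wrist");K=c["camera_matrix"]
print(st["eef_pos"])
b=proj(c,[[525,st["eef_pos"][1],71.5]])[0].astype(int); v=b[1]
r=p[v].max(1)[b[0]-40:b[0]+40]; i=np.where(r<40)[0]+b[0]-40; print(v,i.min(),i.max(),cast(c,[[i.min(),v],[i.max(),v]],71.5))
E
```

```text
clock: 10.95
eef_pos: [517.0, -231.6, 45.5]
eef_rot: [-3.14, -0.002, -0.006]
wrist_force: [0.4, -0.6, -0.4]
finger_gap: 42.4
finger_force: 0.0
clock: 11.05
eef_pos: [516.8, -232.3, 46.0]
eef_rot: [-3.141, -0.002, -0.008]
wrist_force: [-1.0, -0.3, 0.2]
finger_gap: 41.9
finger_force: 0.0
[ 516.79946014 -232.31195204   46.00947503]
208 241 266 [[ 525.80822708 -220.89007254   71.5       ]
 [ 525.65471144 -239.30404315   71.5       ]]
```

```bash
python3 -m crank '[[45,0.5,-1.5,20,0,0,0],[45,0.5,-1.5,39,0,0,0],[45,0.5,-1.5,39,0,0,0],[10,0.5,-1.5,39,0,0,0],[10,0.5,-1.5,39,0,0,0],[10,0.5,-1.5,39,0,0,0],[10,0.5,-1.5,39,0,0,0],[10,0.5,-1.5,39,0,0,0]]' 8;python3 -m crank '[[0,0,0,0,0,0,0],[0,0,0,0,0,0,0],[0,0,0,0,0,0,0]]' 55; python3 -m crank '[[0,-8,0,0,0,0,0],[0,-20,0,0,0,0,0],[0,-35,0,0,0,0,0],[0,-50,0,0,0,0,0],[0,-65,0,0,0,0,0],[0,-80,0,0,0,0,0],[0,-93,0,0,0,0,0],[0,-104,0,0,0,0,0],[0,-104,0,0,0,0,0]]'
```

```text
clock: 11.9
eef_pos: [518.8, -230.3, 7.6]
eef_rot: [3.141, -0.003, -0.006]
wrist_force: [-0.4, -1.5, 2.2]
finger_gap: 20.0
finger_force: 8.0
clock: 12.2
eef_pos: [518.8, -230.3, 7.5]
eef_rot: [3.141, -0.003, -0.006]
wrist_force: [-1.9, -1.6, 5.3]
finger_gap: 19.8
finger_force: 55.0
clock: 13.1
eef_pos: [413.1, -229.0, 6.5]
eef_rot: [-3.141, -0.001, -0.007]
wrist_force: [0.0, -0.6, -1.0]
finger_gap: 19.5
finger_force: 55.0
```

```bash
python3 -m crank '[[0,0,0,-20,0,0,0],[0,0,0,-45,0,0,0],[0,-20,20,-45,0,0,0],[0,-45,45,-45,0,0,0],[0,-65,65,-45,0,0,0],[0,-75,75,-45,0,0,0],[0,-75,75,-45,0,0,0]]'
python3 - <<'E'
from h import *
c=optics.calibration("wrist");p,d=optics.camera("wrist");K=c["camera_matrix"]
for v in range(50,245,24):
    u=256; z=d[v,u]; X=c["R"].T@(np.array([(u-K[0,2])/K[0,0]*z,(v-K[1,2])/K[1,1]*z,z])-c["t"])
    print(v,X.round(0))
cv2.imwrite("pics/w4.png",p[:,:,::-1])
E
```

```text
clock: 13.8
eef_pos: [338.2, -304.7, 51.5]
eef_rot: [-3.141, -0.002, -0.008]
wrist_force: [-0.9, -0.4, -0.9]
finger_gap: 19.7
finger_force: 55.0
50 [ 446. -305.  111.]
74 [ 434. -305.  111.]
98 [ 422. -305.  111.]
122 [ 409. -305.  110.]
146 [ 396. -305.  112.]
170 [ 381. -305.  110.]
194 [ 367. -305.  111.]
218 [ 353. -304.  115.]
242 [ 338. -304.  114.]
```

View pics/w4.png

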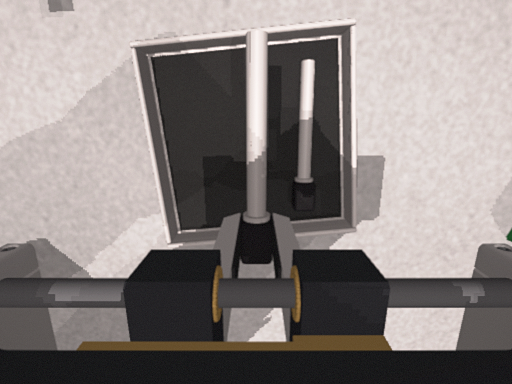

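Shaft 1 lies in the tray, from (304,195) to (308,62). Shaft 2 is held level over the tray's middle, so I'll lower it.

```bash
python3 -m crank '[[0,0,0,20,0,0,0],[0,0,0,40,0,0,0],[0,0,0,60,0,0,0],[0,0,0,75,0,0,0],[0,0,0,82,0,0,0],[0,0,0,82,0,0,0],[34,0,0,82,0,0,0],[34,0,0,82,0,0,0],[34,0,0,82,0,0,0],[34,0,0,82,0,0,0]]'; python3 -m crank '[[34,0,0,-20,0,0,0],[34,0,0,-60,0,0,0],[34,0,0,-100,0,0,0],[40,45,-45,-100,0,0,0],[40,90,-90,-100,0,0,0],[45,135,-135,-100,0,0,0],[45,160,-160,-95,0,0,0],[45,180,-178,-80,0,0,0],[45,180,-178,-80,0,0,0],[45,180,-178,-80,0,0,0]]' 8
python3 - <<'E'
from h import *
c=optics.calibration("wrist");st=manip.read_state();p,d=optics.camera("wrist");K=c["camera_matrix"]
print(st["eef_pos"])
b=proj(c,[[525,st["eef_pos"][1],71.5]])[0].astype(int); v=b[1]
r=p[v].max(1)[b[0]-40:b[0]+40]; i=np.where(r<40)[0]+b[0]-40; print(v,i.min(),i.max(),cast(c,[[i.min(),v],[i.max(),v]],71.5))
E
```

```text
clock: 14.85
eef_pos: [339.2, -304.0, -30.1]
eef_rot: [3.141, -0.002, -0.006]
wrist_force: [0.3, -0.4, 0.4]
finger_gap: 31.9
finger_force: 0.0
clock: 15.85
eef_pos: [520.0, -126.2, 49.4]
eef_rot: [-3.141, -0.001, -0.004]
wrist_force: [-0.9, 0.2, 0.9]
finger_gap: 41.8
finger_force: 0.0
[ 520.03545375 -126.17194211   49.40983065]
211 243 268 [[ 525.54437525 -115.95205433   71.5       ]
 [ 525.44938376 -134.74834791   71.5       ]]
```

```bash
python3 -m crank '[[45,-2,-0.7,20,0,0,0],[45,-2,-0.7,42,0,0,0],[45,-2,-0.7,42,0,0,0],[10,-2,-0.7,42,0,0,0],[10,-2,-0.7,42,0,0,0],[10,-2,-0.7,42,0,0,0],[10,-2,-0.7,42,0,0,0],[10,-2,-0.7,42,0,0,0]]' 8;python3 -m crank '[[0,0,0,0,0,0,0],[0,0,0,0,0,0,0],[0,0,0,0,0,0,0]]' 55; python3 -m crank '[[0,-8,0,0,0,0,0],[0,-20,0,0,0,0,0],[0,-35,0,0,0,0,0],[0,-50,0,0,0,0,0],[0,-65,0,0,0,0,0],[0,-80,0,0,0,0,0],[0,-93,0,0,0,0,0],[0,-104,0,0,0,0,0],[0,-104,0,0,0,0,0]]'
```

```text
clock: 16.7
eef_pos: [518.5, -126.3, 8.6]
eef_rot: [3.141, -0.003, -0.006]
wrist_force: [-1.3, 1.5, 2.6]
finger_gap: 20.3
finger_force: 8.0
clock: 17.0
eef_pos: [518.4, -126.4, 8.5]
eef_rot: [3.141, -0.003, -0.006]
wrist_force: [0.1, -0.1, 6.3]
finger_gap: 19.5
finger_force: 55.0
clock: 17.9
eef_pos: [412.8, -125.5, 7.6]
eef_rot: [-3.141, -0.001, -0.007]
wrist_force: [0.4, -0.7, -1.0]
finger_gap: 19.7
finger_force: 55.0
```

```bash
python3 -m crank '[[0,0,0,-20,0,0,0],[0,0,0,-45,0,0,0],[0,-20,35,-45,0,0,0],[0,-45,70,-45,0,0,0],[0,-65,105,-45,0,0,0],[0,-77,125,-45,0,0,0],[0,-77,132,-45,0,0,0],[0,-77,132,-45,0,0,0],[0,-77,132,-45,0,0,0]]';python3 - <<'E'
from h import *
c=optics.calibration("wrist");p,d=optics.camera("wrist")
cv2.imwrite("pics/w5.png",p[:,:,::-1])
E
```

```text
clock: 18.8
eef_pos: [336.7, -256.5, 52.5]
eef_rot: [-3.141, -0.002, -0.006]
wrist_force: [-0.2, 0.1, -1.4]
finger_gap: 19.5
finger_force: 55.0
```

View pics/w5.png

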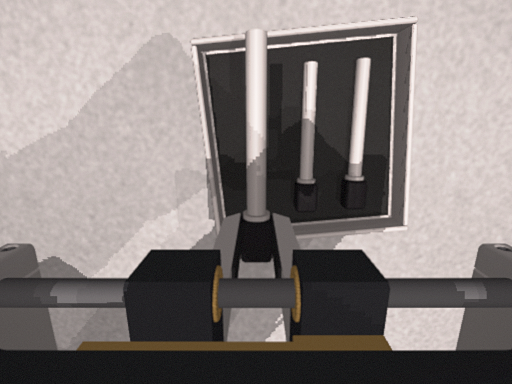

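Shafts 1 and 2 lie in the tray at cols 358 and 308. Shaft 3 is over the free left side, and I'll shift it 4 mm away from the wall.

```bash
python3 -m crank '[[0,0,4,20,0,0,0],[0,0,4,40,0,0,0],[0,0,4,60,0,0,0],[0,0,4,75,0,0,0],[0,0,4,83,0,0,0],[0,0,4,83,0,0,0],[29,0,4,83,0,0,0],[29,0,4,83,0,0,0],[29,0,4,83,0,0,0],[29,0,4,83,0,0,0]]'; python3 -m crank '[[29,0,0,-20,0,0,0],[29,0,0,-60,0,0,0],[29,0,0,-100,0,0,0],[60,40,20,-110,0,0,0],[100,80,40,-120,0,0,0],[100,120,60,-120,0,0,0],[100,160,75,-120,0,0,0],[100,180,75,-120,0,0,0],[100,180,75,-120,0,0,0],[100,180,75,-120,0,0,0]]'
python3 - <<'E'
from h import *
c=optics.calibration("wrist");st=manip.read_state();p,d=optics.camera("wrist")
print(st["eef_pos"]);cv2.imwrite("pics/w6.png",p[:,:,::-1]);np.savez("pics/w6.npz",p=p,d=d)
t,_=optics.camera("top");ct=optics.calibration("top"); m=(t.min(2)>165);m[:,:180]=0;m[:,300:]=0
print(wrect(ct,m,14))
print(proj(c,[[588,-335,74],[588,-230,74],[588,-125,74]]).round())
E
```

```text
clock: 19.85
eef_pos: [336.5, -261.3, -30.1]
eef_rot: [3.141, -0.002, -0.006]
wrist_force: [0.5, 0.6, 1.3]
finger_gap: 27.1
finger_force: 0.0
clock: 20.85
eef_pos: [515.2, -337.0, 89.6]
eef_rot: [-3.141, -0.001, -0.006]
wrist_force: [0.1, -0.5, 0.3]
finger_gap: 79.7
finger_force: 0.0
[ 515.24485156 -337.03006048   89.58994038]
[(533.4, 152.7, 147.6, 107.8, 3.38, array([207., 200.]))]
[[254. 119.]
 [126. 120.]
 [  0. 121.]]
```

View pics/w6.png

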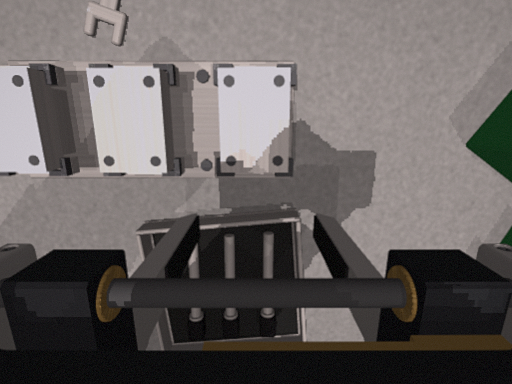

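The view confirms the tray holds all three shafts, at cols 195, 230 and 268. Block 1 covers cols 219–290, rows 66–175. The carrier hasn't moved. Next I'll measure the block precisely.

```bash
cat >> h.py <<'E'
def blk(z,win=60,guess=None,thr=150,save=None):
    "bright top face at height z ahead of the tool: rect from wrist view, and offsets to tool"
    st=manip.read_state();c=optics.calibration("wrist");p,d=optics.camera("wrist")
    if save: cv2.imwrite(save,p[:,:,::-1])
    K=c["camera_matrix"];v,u=np.mgrid[:384,:512]
    X=(np.stack([(u-K[0,2])/K[0,0]*d,(v-K[1,2])/K[1,1]*d,d],-1)-c["t"])@c["R"]
    g=guess
    m=(abs(X[...,2]-z)<4)&(d>0)&(abs(X[...,0]-g[0])<win)&(abs(X[...,1]-g[1])<win)
    m=cv2.morphologyEx(m.astype(np.uint8),cv2.MORPH_OPEN,np.ones((5,5)))
    m[(p.max(2)<thr)&False]=0
    k=max(cv2.findContours(m,cv2.RETR_EXTERNAL,cv2.CHAIN_APPROX_NONE)[0],key=cv2.contourArea)
    P=cast(c,k[:,0],z)[:,:2]
    (x,y),(w,h),a=cv2.minAreaRect(P.astype(np.float32))
    if w<h: w,h,a=h,w,a+90
    a=(a+90)%180-90
    print("rect",np.round([x,y,w,h,a],1),"zmed",np.median(X[...,2][m>0]).round(1),"eef",st["eef_pos"].round(1),"yaw",st["eef_rot"][2].round(4))
    return x,y,a
E
python3 - <<'E'
from h import *
for g in ([588,-335],[588,-230]): blk(74,50,g)
E
```

```text
rect [ 5.853e+02 -3.356e+02  8.280e+01  5.800e+01 -2.000e-01] zmed 73.8 eef [ 514.9 -337.2   90.1] yaw -0.0065
rect [ 5.861e+02 -2.317e+02  8.290e+01  5.950e+01 -5.000e-01] zmed 73.9 eef [ 514.9 -337.3   90.3] yaw -0.0067
```

```bash
python3 -m crank '[[100,40,-1.5,0,0,0,0],[100,70.5,-1.5,0,0,0,0],[100,70.5,-1.5,30,0,0,0],[100,70.5,-1.5,60,0,0,0],[100,70.5,-1.5,76,0,0,0],[100,70.5,-1.5,76,0,0,0],[100,70.5,-1.5,76,0,0,0]]' 10; python3 -m crank '[[50,0,0,0,0,0,0],[50,0,0,0,0,0,0],[50,0,0,0,0,0,0],[50,0,0,0,0,0,0],[50,0,0,0,0,0,0],[50,0,0,0,0,0,0]]'
```

```text
clock: 21.75
eef_pos: [586.5, -336.7, 15.5]
eef_rot: [3.141, -0.003, -0.006]
wrist_force: [-0.4, -0.1, 0.7]
finger_gap: 94.1
finger_force: 0.0
clock: 22.35
eef_pos: [586.3, -336.2, 14.3]
eef_rot: [-3.142, -0.002, -0.006]
wrist_force: [-0.6, 0.7, 2.1]
finger_gap: 58.1
finger_force: 10.0
```

```bash
python3 -m crank '[[50,0,0,0,0,0,0],[50,0,0,0,0,0,0],[50,0,0,-15,0,0,0],[50,0,0,-35,0,0,0],[50,0,0,-50,0,0,0],[50,-15,-30,-50,0,0,0],[50,-25,-70,-50,0,0,0.0],[50,-35,-110,-50,0,0,0],[50,-45,-150,-50,0,0,0],[50,-53,-190,-50,0,0,0]]' 55; python3 -m crank '[[50,0,-35,0,0,0,0],[50,0,-70,0,0,0,0],[50,0,-90,0,0,0,0],[50,0,-90,0,0,0,0],[50,0,-90,0,0,0,0]]'
python3 - <<'E'
from h import *
t,_=optics.camera("top");ct=optics.calibration("top"); m=(t.min(2)>165);m[:,:180]=0;m[:,300:]=0
cv2.imwrite("pics/t7.png",t[:,:,::-1])
print(wrect(ct,m,14)); blk(14,100,[533,152])
print(tool([534.5,152.6,60],0.06))
E
```

```text
clock: 23.35
eef_pos: [533.7, -144.5, 64.7]
eef_rot: [3.141, -0.002, -0.006]
wrist_force: [1.2, 0.7, -2.7]
finger_gap: 57.8
finger_force: 55.0
clock: 23.85
eef_pos: [535.1, -56.0, 64.5]
eef_rot: [3.141, -0.003, -0.005]
wrist_force: [0.5, -0.1, -3.2]
finger_gap: 57.6
finger_force: 55.0
[(533.3, 152.8, 147.8, 108.0, 3.38, array([207., 200.]))]
rect [533.7 151.5 148.5 111.2   3.6] zmed 13.9 eef [535.1 -56.5  64.4] yaw -0.0063
(array([  -1.9, -209.3,    4.2]), array([ 0.   , -0.002, -0.067]))
```

```bash
python3 -m crank '[[50,0,-40,0,0,0,-0.02],[50,-1,-80,0,0,0,-0.04],[50,-1,-120,0,0,0,-0.067],[50,-1,-160,0,0,0,-0.067],[50,-1.5,-195,0,0,0,-0.067],[50,-1.5,-208.5,0,0,0,-0.067],[50,-1.5,-208.5,30,0,0,-0.067],[50,-1.5,-208.5,60,0,0,-0.067],[50,-1.5,-208.5,76,0,0,-0.067],[50,-1.5,-208.5,76,0,0,-0.067]]'; python3 -m crank '[[50,0,0,3,0,0,0],[50,0,0,6,0,0,0],[50,0,0,8,0,0,0],[50,0,0,8,0,0,0]]'
```

```text
clock: 24.95
eef_pos: [533.8, 151.1, -14.2]
eef_rot: [3.141, 0.002, 0.059]
wrist_force: [-0.6, 0.5, -2.3]
finger_gap: 57.7
finger_force: 55.0
clock: 25.35
eef_pos: [535.1, 152.6, -19.7]
eef_rot: [3.142, -0.002, 0.061]
wrist_force: [0.0, 0.3, -2.3]
finger_gap: 57.7
finger_force: 55.0
```

Still 1–2 mm above the board. Lower to contact, then release.

```bash
python3 -m crank '[[50,0,0,1,0,0,0],[50,0,0,1.5,0,0,0],[50,0,0,2,0,0,0],[50,0,0,2,0,0,0]]'; python3 -m crank '[[70,0,0,0,0,0,0],[100,0,0,0,0,0,0],[100,0,0,0,0,0,0],[100,0,0,0,0,0,0],[100,0,0,0,0,0,0],[100,0,0,-30,0,0,0],[100,0,0,-80,0,0,0],[100,0,0,-110,0,0,0],[100,0,0,-110,0,0,0]]'
```

```text
clock: 25.75
eef_pos: [535.0, 152.7, -21.7]
eef_rot: [3.141, -0.002, 0.061]
wrist_force: [-2.4, 0.0, 1.0]
finger_gap: 57.6
finger_force: 55.0
clock: 26.65
eef_pos: [536.8, 153.1, 92.5]
eef_rot: [-3.141, -0.009, 0.061]
wrist_force: [-0.3, 1.1, -0.0]
finger_gap: 94.2
finger_force: 0.0
```

```bash
python3 -m crank '[[100,-40,0,0,0,0,0],[100,-71,0,0,0,0,0],[100,-71,0,0,0,0,0],[100,-71,0,0,0,0,0],[100,-71,0,0,0,0,0]]'
python3 - <<'E'
from h import *
blk(38,60,[534,152],save="pics/w8.png"); blk(14,100,[533,152])
print(tool([515,-232,90],-0.007))
E
```

```text
clock: 27.15
eef_pos: [464.5, 148.3, 87.6]
eef_rot: [3.141, -0.002, 0.061]
wrist_force: [0.3, -0.3, 0.5]
finger_gap: 93.9
finger_force: 0.0
rect [534.1 152.6  82.   58.    3.5] zmed 37.8 eef [464.5 148.3  87.6] yaw 0.0606
rect [532.9 153.3 147.6 109.3   3.6] zmed 13.8 eef [464.4 148.3  87.5] yaw 0.0605
(array([ 27.5, 382.7,  -2.4]), array([ 0.   , -0.002,  0.068]))
```

View pics/w8.png

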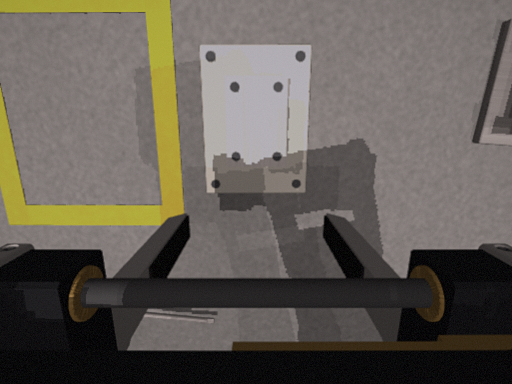

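Block 1 lies centred and square on the board, at cols 222–290, rows 78–165. Now block 2.

```bash
python3 -m crank '[[100,4,45,-2,0,0,0.02],[100,8,95,-2,0,0,0.068],[100,11,145,-2,0,0,0.068],[100,15,195,-2,0,0,0.068],[100,19,245,-2,0,0,0.068],[100,22,295,-2,0,0,0.068],[100,25,345,-2,0,0,0.068],[100,27.5,383,-2,0,0,0.068],[100,27.5,383,-2,0,0,0.068],[100,27.5,383,-2,0,0,0.068]]'; python3 -m crank '[[100,0,0,0,0,0,0],[100,0,0,0,0,0,0]]'
python3 - <<'E'
from h import *
x,y,a=blk(74,50,[586,-231]); print(tool([x+1,y,14.3],-0.007))
E
```

```text
clock: 28.25
eef_pos: [514.4, -232.8, 89.2]
eef_rot: [-3.141, -0.001, -0.009]
wrist_force: [-0.9, 0.5, -0.9]
finger_gap: 93.6
finger_force: 0.0
clock: 28.45
eef_pos: [514.7, -231.2, 90.0]
eef_rot: [-3.141, -0.002, -0.006]
wrist_force: [-0.1, -0.1, 0.3]
finger_gap: 93.8
finger_force: 0.0
rect [ 585.8 -231.1   82.9   58.    -0.7] zmed 73.9 eef [ 514.7 -231.2   90. ] yaw -0.0058
(array([72. , -0.6, 76. ]), array([ 0.   , -0.002,  0.001]))
```

```bash
python3 -m crank '[[100,40,0,0,0,0,0],[100,72,0,0,0,0,0],[100,72,0,30,0,0,0],[100,72,0,60,0,0,0],[100,72,0,75.5,0,0,0],[100,72,0,75.5,0,0,0],[100,72,0,75.5,0,0,0]]' 10; python3 -m crank '[[50,0,0,0,0,0,0],[50,0,0,0,0,0,0],[50,0,0,0,0,0,0],[50,0,0,0,0,0,0],[50,0,0,0,0,0,0],[50,0,0,0,0,0,0]]';  python3 -m crank '[[50,0,0,0,0,0,0],[50,0,0,0,0,0,0],[50,0,0,-15,0,0,0],[50,0,0,-35,0,0,0],[50,0,0,-60,0,0,0],[50,-10,-30,-60,0,0,0],[50,-30,-70,-60,0,0,0.0],[50,-45,-110,-60,0,0,0],[50,-51,-140,-60,0,0,0],[50,-51,-170,-60,0,0,0]]' 55; python3 -m crank '[[50,0,0,0,0,0,0],[50,0,0,0,0,0,0],[50,0,0,0,0,0,0]]'
python3 - <<'E'
from h import *
t,_=optics.camera("top");ct=optics.calibration("top"); m=(t.min(2)>165);m[:,:180]=0;m[:,300:]=0
print(wrect(ct,m,14)); blk(14,100,[533,152]); 
print(tool([535,152.7,70],0.061))
E
```

```text
clock: 29.2
eef_pos: [587.2, -232.9, 15.9]
eef_rot: [3.141, -0.003, -0.007]
wrist_force: [-0.2, 0.3, 0.2]
finger_gap: 94.0
finger_force: 0.0
clock: 29.8
eef_pos: [586.8, -232.4, 14.8]
eef_rot: [-3.141, -0.002, -0.007]
wrist_force: [-0.8, 4.4, 3.1]
finger_gap: 58.1
finger_force: 10.0
clock: 30.8
eef_pos: [536.1, -61.6, 75.5]
eef_rot: [3.141, -0.003, -0.007]
wrist_force: [0.0, 0.2, -2.4]
finger_gap: 57.3
finger_force: 55.0
clock: 31.1
eef_pos: [536.9, -63.4, 74.8]
eef_rot: [3.141, -0.002, -0.008]
wrist_force: [-0.3, 0.4, -3.4]
finger_gap: 57.5
finger_force: 55.0
[(533.3, 152.8, 147.9, 108.0, 3.38, array([207., 200.]))]
rect [534.3 145.9 148.6 100.5   4.2] zmed 13.9 eef [536.9 -63.4  74.7] yaw -0.0082
(array([  -3.6, -216.1,    4.5]), array([ 0.   , -0.002, -0.069]))
```

```bash
python3 -m crank '[[50,-1,-40,0,0,0,-0.02],[50,-2,-80,0,0,0,-0.04],[50,-3,-120,0,0,0,-0.069],[50,-3.6,-160,0,0,0,-0.069],[50,-3.6,-195,0,0,0,-0.069],[50,-3.6,-216,0,0,0,-0.069],[50,-3.6,-216,30,0,0,-0.069],[50,-3.6,-216,55,0,0,-0.069],[50,-3.6,-216,63,0,0,-0.069],[50,-3.6,-216,63,0,0,-0.069]]'; python3 -m crank '[[50,0,0,0,0,0,0],[50,0,0,0,0,0,0],[50,0,0,0,0,0,0],[50,0,0,0,0,0,0]]'; python3 -c "
from h import *
print(tool([535,152.7,3],0.061))"
```

```text
clock: 32.2
eef_pos: [534.6, 152.9, 10.8]
eef_rot: [3.141, -0.0, 0.061]
wrist_force: [0.4, -0.1, -1.7]
finger_gap: 57.3
finger_force: 55.0
clock: 32.6
eef_pos: [535.2, 153.6, 12.1]
eef_rot: [3.142, -0.003, 0.062]
wrist_force: [1.1, 0.1, -2.2]
finger_gap: 57.5
finger_force: 55.0
(array([-0.2,  0.9,  9.1]), array([ 0.   , -0.003,  0.001]))
```

```bash
python3 -m crank '[[50,-0.2,0.9,3,0,0,0],[50,-0.2,0.9,6,0,0,0],[50,-0.2,0.9,7.5,0,0,0],[50,-0.2,0.9,8.5,0,0,0],[50,-0.2,0.9,9.3,0,0,0],[50,-0.2,0.9,9.3,0,0,0]]'
```

```text
clock: 33.2
eef_pos: [534.7, 152.6, 2.8]
eef_rot: [3.141, -0.002, 0.062]
wrist_force: [-4.2, -1.4, 5.6]
finger_gap: 57.3
finger_force: 55.0
```

Contact at the expected height. Release, step back and check.

```bash
python3 -m crank '[[70,0,0,0,0,0,0],[100,0,0,0,0,0,0],[100,0,0,0,0,0,0],[100,0,0,0,0,0,0],[100,0,0,0,0,0,0],[100,0,0,-30,0,0,0],[100,0,0,-80,0,0,0],[100,0,0,-90,0,0,0],[100,-35,0,-90,0,0,0],[100,-70,0,-90,0,0,0]]';python3 -m crank '[[100,0,0,0,0,0,0],[100,0,0,0,0,0,0],[100,0,0,0,0,0,0]]'
python3 - <<'E'
from h import *
blk(62,60,[534,152],save="pics/w9.png"); blk(14,100,[533,152])
print(tool([515,-126,90],-0.007))
E
```

```text
clock: 34.2
eef_pos: [463.9, 148.2, 91.9]
eef_rot: [3.142, -0.002, 0.061]
wrist_force: [-0.5, 0.8, 0.5]
finger_gap: 94.1
finger_force: 0.0
clock: 34.5
eef_pos: [465.5, 148.4, 92.2]
eef_rot: [3.142, -0.003, 0.062]
wrist_force: [-0.0, -0.3, -0.9]
finger_gap: 93.8
finger_force: 0.0
rect [533.8 152.6  82.1  57.9   3.5] zmed 61.8 eef [465.5 148.4  92.2] yaw 0.0617
rect [533.  153.3 148.  109.3   3.6] zmed 13.8 eef [465.5 148.4  92. ] yaw 0.0616
(array([ 32.7, 276.9,   2. ]), array([ 0.   , -0.002,  0.069]))
```

View pics/w9.png

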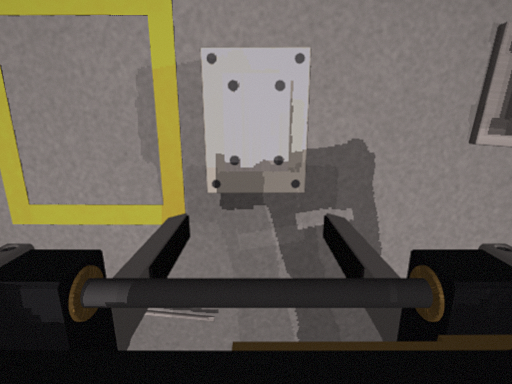

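Block 2 is at (533.8,152.6) with yaw 3.5°, flush with block 1 to within 0.3 mm. Its top face covers cols 222–292, rows 72–170. Now block 3.

```bash
python3 -m crank '[[100,5,45,1,0,0,0.03],[100,11,95,2,0,0,0.069],[100,17,145,2,0,0,0.069],[100,23,195,2,0,0,0.069],[100,29,245,2,0,0,0.069],[100,32.7,277,2,0,0,0.069],[100,32.7,277,2,0,0,0.069],[100,32.7,277,2,0,0,0.069],[100,32.7,277,2,0,0,0.069],[100,32.7,277,2,0,0,0.069]]'
python3 - <<'E'
from h import *
x,y,a=blk(74,50,[587,-126]); print(tool([x+1,y,14.5],-0.007))
E
```

```text
clock: 35.6
eef_pos: [514.5, -125.1, 90.2]
eef_rot: [-3.142, -0.002, -0.006]
wrist_force: [-0.7, -0.4, 1.0]
finger_gap: 94.3
finger_force: 0.0
rect [ 5.872e+02 -1.263e+02  8.250e+01  5.800e+01 -2.000e-01] zmed 73.9 eef [ 514.5 -125.1   90.2] yaw -0.0057
(array([73.5,  0.7, 75.9]), array([-0.   , -0.002,  0.001]))
```

```bash
python3 -m crank '[[100,40,0.7,0,0,0,0],[100,73.5,0.7,0,0,0,0],[100,73.5,0.7,30,0,0,0],[100,73.5,0.7,60,0,0,0],[100,73.5,0.7,75.5,0,0,0],[100,73.5,0.7,75.5,0,0,0],[100,73.5,0.7,75.5,0,0,0]]' 10; python3 -m crank '[[50,0,0,0,0,0,0],[50,0,0,0,0,0,0],[50,0,0,0,0,0,0],[50,0,0,0,0,0,0],[50,0,0,0,0,0,0],[50,0,0,0,0,0,0]]';  python3 -m crank '[[50,0,0,0,0,0,0],[50,0,0,0,0,0,0],[50,0,0,-15,0,0,0],[50,0,0,-40,0,0,0],[50,0,0,-65,0,0,0],[50,-20,-15,-80,0,0,0],[50,-40,-35,-80,0,0,0.0],[50,-52,-60,-80,0,0,0],[50,-52,-65,-80,0,0,0],[50,-52,-65,-80,0,0,0]]' 55; python3 -m crank '[[50,0,0,0,0,0,0],[50,0,0,0,0,0,0],[50,0,0,0,0,0,0]]'
python3 - <<'E'
from h import *
t,_=optics.camera("top");ct=optics.calibration("top"); m=(t.min(2)>165);m[:,:180]=0;m[:,300:]=0
print(wrect(ct,m,14)); blk(14,100,[533,152]); 
print(tool([535,152.6,80],0.061))
E
```

```text
clock: 36.35
eef_pos: [588.6, -127.2, 16.0]
eef_rot: [3.141, -0.003, -0.007]
wrist_force: [-0.3, -0.6, 1.3]
finger_gap: 93.9
finger_force: 0.0
clock: 36.95
eef_pos: [588.1, -127.3, 15.0]
eef_rot: [-3.141, -0.002, -0.007]
wrist_force: [-0.7, 1.6, 3.0]
finger_gap: 58.0
finger_force: 10.0
clock: 37.95
eef_pos: [536.5, -61.5, 95.4]
eef_rot: [3.141, -0.003, -0.006]
wrist_force: [-0.0, -0.3, -2.6]
finger_gap: 57.7
finger_force: 55.0
clock: 38.25
eef_pos: [536.5, -62.6, 94.6]
eef_rot: [-3.142, -0.002, -0.008]
wrist_force: [0.3, 0.1, -2.7]
finger_gap: 57.9
finger_force: 55.0
[(533.3, 152.8, 147.9, 108.0, 3.38, array([207., 200.]))]
rect [533.6 152.  148.4 111.6   3.4] zmed 13.9 eef [536.5 -62.5  94.5] yaw -0.0079
(array([  -3.1, -215. ,   14.6]), array([ 0.   , -0.002, -0.069]))
```

```bash
python3 -m crank '[[50,-1,-40,0,0,0,-0.02],[50,-2,-80,0,0,0,-0.04],[50,-3,-120,0,0,0,-0.069],[50,-3.1,-160,0,0,0,-0.069],[50,-3.1,-195,0,0,0,-0.069],[50,-3.1,-215,0,0,0,-0.069],[50,-3.1,-215,25,0,0,-0.069],[50,-3.1,-215,50,0,0,-0.069],[50,-3.1,-215,58,0,0,-0.069],[50,-3.1,-215,58,0,0,-0.069]]'; python3 -m crank '[[50,0,0,0,0,0,0],[50,0,0,0,0,0,0],[50,0,0,0,0,0,0],[50,0,0,0,0,0,0]]'; python3 -c "
from h import *
print(tool([534.8,152.6,27],0.061))"
```

```text
clock: 39.35
eef_pos: [534.5, 152.7, 35.9]
eef_rot: [3.141, 0.0, 0.061]
wrist_force: [0.2, -0.5, -3.2]
finger_gap: 57.9
finger_force: 55.0
clock: 39.75
eef_pos: [535.2, 153.0, 37.3]
eef_rot: [-3.142, -0.003, 0.062]
wrist_force: [0.1, 0.2, -3.3]
finger_gap: 57.6
finger_force: 55.0
(array([-0.5,  0.4, 10.3]), array([-0.   , -0.003,  0.001]))
```

```bash
python3 -m crank '[[50,-0.4,0.4,3,0,0,0],[50,-0.4,0.4,6,0,0,0],[50,-0.4,0.4,8,0,0,0],[50,-0.4,0.4,9.3,0,0,0],[50,-0.4,0.4,10.2,0,0,0],[50,-0.4,0.4,10.2,0,0,0]]'
```

```text
clock: 40.35
eef_pos: [534.6, 152.6, 27.0]
eef_rot: [3.141, -0.002, 0.062]
wrist_force: [-4.3, -0.9, 3.5]
finger_gap: 58.0
finger_force: 55.0
```

```bash
python3 -m crank '[[70,0,0,0,0,0,0],[100,0,0,0,0,0,0],[100,0,0,0,0,0,0],[100,0,0,0,0,0,0],[100,0,0,0,0,0,0],[100,0,0,-30,0,0,0],[100,0,0,-80,0,0,0],[100,0,0,-90,0,0,0],[100,-35,0,-90,0,0,0],[100,-70,0,-90,0,0,0]]';python3 -m crank '[[100,0,0,0,0,0,0],[100,0,0,0,0,0,0],[100,0,0,0,0,0,0]]'
python3 - <<'E'
from h import *
x,y,_=blk(86,60,[534,152],save="pics/w10.png"); blk(14,100,[533,152])
t,_=optics.camera("top");ct=optics.calibration("top");hsv=cv2.cvtColor(t,cv2.COLOR_RGB2HSV)
c=optics.calibration("wrist");w,_=optics.camera("wrist");hw=cv2.cvtColor(w,cv2.COLOR_RGB2HSV)
f=lambda h:(h[...,0]>20)&(h[...,0]<40)&(h[...,1]>150)
print(wrect(ct,f(hsv),0),wrect(c,f(hw),0))
E
```

```text
clock: 41.35
eef_pos: [463.7, 148.1, 116.1]
eef_rot: [3.142, -0.002, 0.061]
wrist_force: [-0.2, 0.1, 0.4]
finger_gap: 93.6
finger_force: 0.0
clock: 41.65
eef_pos: [465.3, 148.3, 116.4]
eef_rot: [3.142, -0.003, 0.062]
wrist_force: [0.4, -0.6, 0.3]
finger_gap: 94.2
finger_force: 0.0
rect [533.6 152.6  82.2  58.    3.5] zmed 85.8 eef [465.3 148.3 116.4] yaw 0.0617
rect [533.3 153.3 146.8 109.4   3.6] zmed 13.8 eef [465.3 148.3 116.3] yaw 0.0615
[(529.1, 343.7, 249.2, 209.3, 2.52, array([109., 187.]))] [(527.5, 342.9, 245.9, 209.9, 3.29, array([ 97., 106.]))]
```

View pics/w10.png

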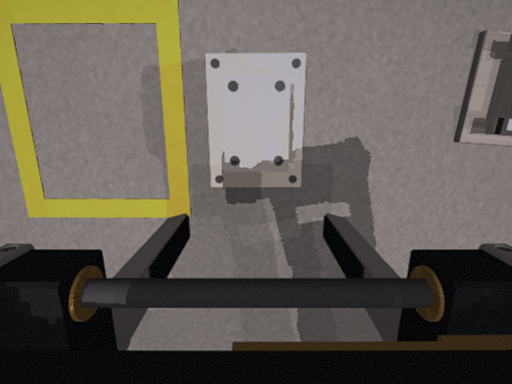

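The pile is square at (533.6,152.6), cols 217–300 with the board around it. The outline centre is (529.2,342.5) with yaw ~3.3°. Next I turn the fingers parallel to the board's −y side and push with both tips.

```bash
python3 -c "
from h import *
print(tool([537.5,60,116],1.632))"
python3 -m crank '[[100,17,20,0,0,0,-0.15],[100,34,40,0,0,0,-0.3],[100,51,60,0,0,0,-0.45],[100,68,93,0,0,0,-0.6],[100,68,93,0,0,0,-0.75],[100,68,93,0,0,0,-0.9],[100,68,93,0,0,0,-1.05],[100,68,93,0,0,0,-1.2],[100,68,93,0,0,0,-1.35],[100,68,93,0,0,0,-1.5]]';python3 -m crank '[[100,0,0,0,0,0,-0.07],[100,0,0,0,0,0,-0.07],[100,0,0,0,0,0,-0.07],[100,0,0,0,0,0,-0.07]]'
python3 - <<'E'
from h import *
print(tool([537.5,68,-33],1.632))
E
```

```text
(array([67. , 92.6,  0.2]), array([ 1.00e-03, -1.00e-03, -1.57e+00]))
clock: 42.85
eef_pos: [538.4, 59.6, 116.2]
eef_rot: [3.14, 0.0, 1.568]
wrist_force: [0.3, 0.4, 0.2]
finger_gap: 94.3
finger_force: 0.0
clock: 43.25
eef_pos: [538.2, 59.6, 116.4]
eef_rot: [3.14, 0.0, 1.63]
wrist_force: [0.5, -0.8, 0.1]
finger_gap: 94.1
finger_force: 0.0
(array([  8.4,  -0.5, 149.4]), array([ 0.002,  0.   , -0.002]))
```

```bash
python3 -m crank '[[100,8,0,40,0,0,0],[100,8,0,80,0,0,0],[100,8,0,120,0,0,0],[100,8,0,140,0,0,0],[100,8,0,149,0,0,0],[100,8,0,149,0,0,0],[100,8,0,149,0,0,0]]';python3 - <<'E'
from h import *
t,_=optics.camera("top");ct=optics.calibration("top"); cv2.imwrite("pics/t11.png",t[:,:,::-1])
E
```

```text
clock: 43.95
eef_pos: [538.7, 67.7, -31.4]
eef_rot: [3.138, 0.0, 1.631]
wrist_force: [0.8, 0.7, 0.0]
finger_gap: 94.2
finger_force: 0.0
```

View pics/t11.png

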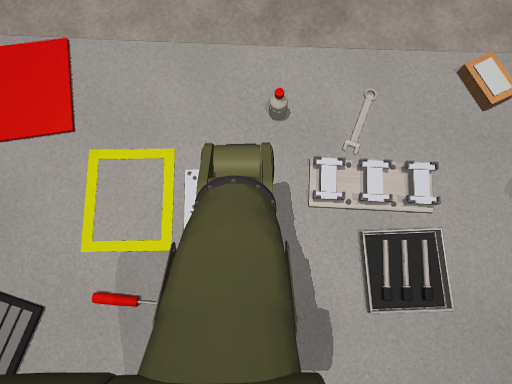

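The nests are empty and three shafts lie in the tray. The board edge is still at (185,180). Push slowly.

```bash
python3 -m crank '[[100,6,0,0,0,0,0],[100,12,0,0,0,0,0],[100,16,0,0,0,0,0],[100,20,0,0,0,0,0],[100,24,0,0,0,0,0],[100,29,0.3,0,0,0,0],[100,35,0.5,0,0,0,0],[100,41,0.8,0,0,0,0],[100,47,1,0,0,0,0],[100,53,1.3,0,0,0,0]]'
python3 - <<'E'
from h import *
blk(86,70,[532,180])
E
```

```text
clock: 45.0
eef_pos: [536.2, 120.1, -32.3]
eef_rot: [3.139, 0.002, 1.632]
wrist_force: [0.7, -8.8, 2.3]
finger_gap: 94.2
finger_force: 4.2
rect [533.2 184.1  83.7  57.2   3.4] zmed 85.9 eef [536.2 120.1 -32.3] yaw 1.6318
```

```bash
python3 -m crank '[[100,4,0.2,0,0,0,0],[100,10,0.4,0,0,0,0],[100,18,0.7,0,0,0,0],[100,26,1,0,0,0,0],[100,34,1.3,0,0,0,0],[100,42,1.6,0,0,0,0],[100,50,1.9,0,0,0,0],[100,58,2.2,0,0,0,0],[100,66,2.5,0,0,0,0],[100,72,2.7,0,0,0,0]]'; python3 -m crank '[[100,8,0.3,0,0,0,0],[100,16,0.6,0,0,0,0],[100,24,0.9,0,0,0,0],[100,32,1.2,0,0,0,0],[100,40,1.5,0,0,0,0],[100,48,1.8,0,0,0,0],[100,55,2.1,0,0,0,0],[100,60,2.3,0,0,0,0],[100,63,2.4,0,0,0,0],[100,65,2.5,0,0,0,0]]'
python3 - <<'E'
from h import *
blk(86,70,[531,320]);blk(14,100,[531,320])
t,_=optics.camera("top");ct=optics.calibration("top");hsv=cv2.cvtColor(t,cv2.COLOR_RGB2HSV)
c=optics.calibration("wrist");w,_=optics.camera("wrist");hw=cv2.cvtColor(w,cv2.COLOR_RGB2HSV)
f=lambda h:(h[...,0]>20)&(h[...,0]<40)&(h[...,1]>150)
print(wrect(c,f(hw),0)); cv2.imwrite("pics/w12.png",w[:,:,::-1])
E
```

```text
clock: 46.05
eef_pos: [534.5, 192.2, -32.3]
eef_rot: [3.14, 0.001, 1.632]
wrist_force: [-0.4, -9.6, 3.9]
finger_gap: 94.2
finger_force: 4.6
clock: 47.05
eef_pos: [533.0, 256.9, -32.3]
eef_rot: [3.14, 0.002, 1.632]
wrist_force: [0.2, -9.9, 4.2]
finger_gap: 93.9
finger_force: 4.8
rect [530.1 321.   83.7  57.2   3.4] zmed 85.9 eef [533.  256.9 -32.3] yaw 1.632
rect [526.7 368.8 148.   14.    3.5] zmed 13.9 eef [533.  257.2 -32.3] yaw 1.632
[(573.4, 245.4, 18.0, 9.7, -0.21, array([311., 241.])), (637.1, 324.4, 161.7, 36.6, -86.8, array([427., 128.])), (424.6, 311.9, 160.8, 38.5, -86.61, array([ 90., 129.]))]
```

View pics/w12.png

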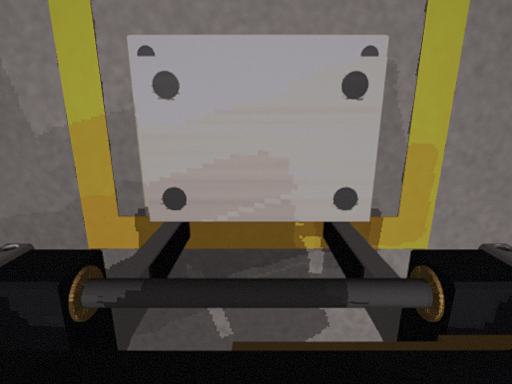

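The board stays square inside the side tapes, and the pile (130–388, 37–220) is centred between them. 21 mm remain.

```bash
python3 -m crank '[[100,4,0.1,0,0,0,0],[100,9,0.2,0,0,0,0],[100,14,0.4,0,0,0,0],[100,18,0.5,0,0,0,0],[100,20,0.6,0,0,0,0],[100,21,0.6,0,0,0,0],[100,21,0.6,0,0,0,0]]'; python3 -m crank '[[100,-5,0,0,0,0,0],[100,-20,0,0,0,0,0],[100,-40,0,0,0,0,0],[100,-40,0,-40,0,0,0],[100,-40,0,-80,0,0,0],[100,-40,0,-120,0,0,0],[100,-80,0,-140,0,0,0],[100,-120,0,-140,0,0,0],[100,-160,0,-140,0,0,0],[100,-200,0,-140,0,0,0]]'; python3 -m crank '[[100,-50,0,0,0,0,0],[100,-100,0,0,0,0,0],[100,-150,0,0,0,0,0],[100,-150,0,0,0,0,0]]'
python3 - <<'E'
from h import *
t,d=optics.camera("top");ct=optics.calibration("top");hsv=cv2.cvtColor(t,cv2.COLOR_RGB2HSV)
y=(hsv[...,0]>20)&(hsv[...,0]<40)&(hsv[...,1]>150)
m=(t.min(2)>150);m[:,180:]=0;m[:140]=0;m[260:]=0
print("yellow",wrect(ct,y,0)); print("board/pile",wrect(ct,m,14))
K=ct["camera_matrix"];v,u=np.mgrid[:384,:512]
X=(np.stack([(u-K[0,2])/K[0,0]*d,(v-K[1,2])/K[1,1]*d,d],-1)-ct["t"])@ct["R"]
reg=(abs(X[...,0]-530)<120)&(abs(X[...,1]-342)<120)
print("top",wrect(ct,reg&(abs(X[...,2]-86)<8),86)); print("brd",wrect(ct,reg&(X[...,2]>8)&(X[...,2]<22),14))
s,_=optics.camera("side")
out=np.hstack([cv2.resize(t[130:270,60:260],(400,280)),cv2.resize(s[100:240,80:280],(400,280))])
cv2.imwrite("pics/f.png",out[:,:,::-1])
E
```

```text
clock: 47.95
eef_pos: [532.4, 277.9, -32.3]
eef_rot: [3.14, 0.001, 1.632]
wrist_force: [0.4, -7.3, 3.9]
finger_gap: 93.8
finger_force: 3.8
clock: 48.95
eef_pos: [543.7, 76.8, 107.6]
eef_rot: [3.139, -0.0, 1.632]
wrist_force: [1.4, 0.3, 0.1]
finger_gap: 94.2
finger_force: 0.0
clock: 49.35
eef_pos: [552.7, -76.3, 107.3]
eef_rot: [3.14, 0.001, 1.626]
wrist_force: [0.4, 0.6, -0.1]
finger_gap: 93.8
finger_force: 0.0
yellow [(529.3, 342.2, 249.9, 210.4, 3.35, array([129., 200.]))]
board/pile [(531.1, 344.0, 152.3, 114.6, 3.69, array([128., 198.]))]
top [(529.0, 339.6, 82.7, 63.0, 2.49, array([117., 191.]))]
brd [(528.6, 340.1, 149.8, 112.4, 2.99, array([131., 198.]))]
```

View pics/f.png

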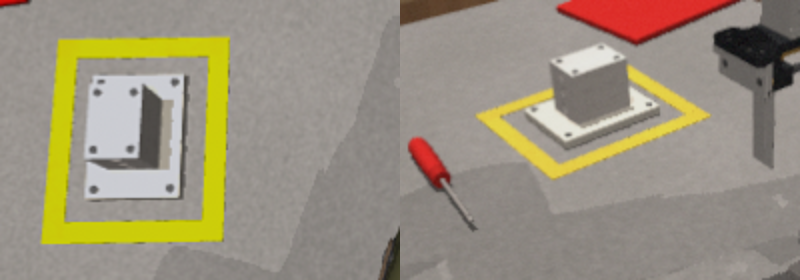

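The board lies wholly inside the tape with the pile square on it: board at (85–185, 73–200) within the tape's inner edges (65–208, 57–222). The robot is clear, so I'm handing in.

```bash
python3 -c "
from cell import manip
print(manip.sign_off())"
```

```text
the job is handed in; nothing more can be done
None
```

I handed the job in at about 49 s: all three shafts (none was missing) are in the tray, the three blocks are stacked square on the board, and the board lies wholly inside the yellow outline.

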